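Load the button tester and swing its cover shut

ROBOT

A 7-joint arm with a two-finger parallel gripper is mounted at the origin on the work surface. World frame = base frame: x ahead of the robot, y to its left, z up, the work surface at z = 0. Lengths are in m, angles in rad, forces in N, time in s.
With the tool pointing down it reaches from about 0.425 to 0.825 m from the base axis. Payload 3.6 kg.
Tool frame: the origin (TCP) lies at the very end of the fingers, on their centre line; the grasp point (between the pads) lies 19 mm behind it; z points along the fingers, y is the direction in which the jaws open and shut (so a half turn about z gives the same grasp; the last joint's range is limited). The gripper opens to 93 mm and grips with 3 to 60 N. Pads are 15 mm wide; open, the fingers measure 128 mm over their backs; the gripper's body (75 mm by 188 mm) begins 65 mm behind the grasp point.
Start: joints at [-1.298, 0.615, -0.013, 1.423, 0.008, 1.103, -0.04], TCP at [0.191, 0.621, 0.219] pointing down, gripper open.
Joint ranges: [-3.12, 3.12], [-0.3, 2.06], [-1.34, 1.32], [0.26, 2.42], [-1.36, 4.5], [0.01, 1.98], [-2.84, 2.84]. Speed limits (rad/s): [2.79, 2.79, 3.14, 3.14, 3.14, 3.14, 3.14].

INTERFACE

Orientations are given as a unit quaternion [x, y, z, w].
In Python, from workcell import monitor, get_image, arm, spotter gives the robot as it stands.
- The arm moves only by the tool send_rows, never from a script. Its argument "moves" is a list of rows, each an object with "offset": the shift along the tool's x, y, z in m, a list of three; "delta_rot": the turn, a rotation vector about the tool's x, y, z in degrees, a list of three. In form: [{"offset": [x, y, z], "delta_rot": [rx, ry, rz]}, ...]. A call has 1 to 5 rows; each row is the pose to reach, as a shift and turn from the pose measured when the call began, along the tool's axes at that moment; what a row does not reach only later rows make up. A row lasts 1/10 s, in which the tool goes at most 50 mm and 8.59 degrees, less where a joint would pass 70% of its speed; a pose out of reach is approached as far as the arm can. A call with a gripper value outside its range is refused whole. "grip" is the opening, from 0 (shut) to 1 (fully open), set as the call begins (left out, the last holds). The fingers move at their own pace and stop on an object; "squeeze" is the grip in N (left out, the last holds). Time passes only in rows, so rows that repeat a pose let the fingers close. It gives the time, the measured TCP pose, the force and the opening at its end, in the units of the state.
- monitor.get_obs(): the state, without advancing time (a new reading comes with each control period).
- get_image(name): name is "side" or "top" or "wrist"; returns a dict with "image" (420x560x3 uint8, red, green, blue), "fov_y" (degrees; the focal length in pixels is half the picture's height over the tangent of half this angle, whatever the lens; pixels are square), "cx", "cy" (the principal point, pixels), "R" (3x3) and "t" (3): a world point X has camera coordinates R X + t. Camera axes: x right, y down, z forward; pixel columns grow to the right and rows downward; lengths in m; the calibration is good to about 2 mm. A picture is of the moment at which its call begins. There is no depth.
- arm.close_job(): hands the job in, once; it reports no verdict.
Trained networks look in a picture, given as the dict that the camera call returned (one of the last four; its "shot" number tells which), for a name from the list of things; names that differ only in an ending like _2 or _b are one class to them, and where a whole thing is asked for, a point or a joint stands for the part that bears it (a point fixed in the world has none). Each returns a list of dicts, best first, with "conf" (0 to 1); they miss things now and then, are a little off and sometimes report something else, mostly with a low value. They report only what shows in the picture. A call takes as long as a camera call.
- spotter.trace(query, picture): "region" (420x560 bool, what is visible of it) and "centre" ([row, column] in pixels, amid what is visible of it).
The state is a dict: "time_s": time; "joint_pos": joint angles; "qvel": joint speeds; "effort": joint torques, N m; "tcp_pos": TCP position; "eef_rot": TCP orientation; "wrist_force": force on the tool from outside, world axes, zero at the start; "moment": the same for the moment, N m; "finger_gap": finger opening in m.
Only numpy, scipy, OpenCV 4.12 (cv2) and the standard library are available. Lean on these libraries where they do the work, as an engineer would, in place of code of your own. Each camera call takes 0.05 s, during which the arm holds its last target.

TASK

Take the red push button from the wooden rack and seat it fully in the hole of the test fixture's nest plate, feeling gently for the hole because the plate is not clamped exactly where it should be. Then, with light pressure from behind, push the open blue cover past upright until it tips over, and let it swing shut by its own weight without riding it down or flinging it. Leave the other things on the bench where they are.

Things in the scene. Friction and masses are not known exactly. Their poses are not given: they have to be found in the camera images.
- fixture: grey test fixture, an open-topped housing 160 (its x) x 180 (y) x 75 mm high, walls 6 mm, fixed; origin at the centre of its underside. The blue cover is hinged on its +y rim. Inside lies an aluminium nest plate, 130 x 130 x 12 mm, top face 42 mm above the bench, with one 22.5 mm through hole (1 mm chamfer). It is sprung: yields down up to 5 mm (1.2 N to start, 4.2 N at the stop); rigid sideways
- nest (a point): NOMINAL centre of the nest plate's hole, at the plate's top face (42 mm above the bench; fixture x = 0, y = -15 mm), axes as the fixture's. The real hole is up to 6 mm off this point along fixture x and up to 6 mm along fixture y; the offset differs each time and is not measured. Free room below the hole
- hinge (a point): middle of the cover's hinge line, 79 mm above the bench (fixture x = 0, y = +90 mm); the hinge line runs along fixture x; axes as the fixture's
- cover (a joint): cover angle, rad: 0 shut, level on the rim; 1.57 upright; more when leaning back over the +y rim (stop 1.95). Held open by a friction hinge (0.13 N m), still held just past upright: its weight (0.3 to 0.5 kg, unknown) takes over only somewhere between 1.3 and 1.0; then it falls damped, at up to 3 rad/s
- cover_edge (a point): middle of the cover's free edge, 180 mm from the hinge line, in the plate's mid-plane. The cover is a flat plate 160 mm wide along the hinge, 180 mm from hinge to free edge, 8 mm thick; its mid-plane goes through the hinge line
- rack: light wooden rack 210 (its x) x 50 x 36 mm high, fixed, origin at the centre of its underside; three loose 23 mm holes in a row along its x at -70, 0 and +70 mm, one button in each, in any order
- red_center (a point): the red push button, half-way up, z up its axis. 52 mm tall, 45 g: from below, black body 20 mm diameter x 30 mm with 1 mm chamfered end, black flange 34 mm diameter x 4 mm, red cap 28 mm diameter x 18 mm to grip. It hangs by its flange on the rack's top; flange top is 8 mm above this point. Seated in the nest the flange lies on the plate and this point is 38 mm above the bench
- red_button: the same red push button; origin at the lower end of its body, on its axis
- yellow_button: a yellow button of the same kind in the rack, to be left alone; origin at the lower end of its body
- green_button: a green button of the same kind in the rack, to be left alone; origin at the lower end of its body
- screwdriver: loose screwdriver on the bench, to be left alone
- flux_jar: loose jar, 50 mm diameter, 60 mm tall, to be left alone; origin under its centre
- solder_spool: loose metal spool, 56 mm diameter, 40 mm tall, to be left alone; origin under its centre
- parts_cup: loose orange cup, 64 mm diameter, 50 mm tall, to be left alone; origin under its centre

How it is judged:
By the outcome, as a careful person would: the job done as asked, in the order asked, and still so for the second after the job is handed in, with the robot touching nothing.
It also fails if it takes over 72 s, if anything falls off the work surface, if the arm or the gripper's body presses on something with over 40 N, if the wrist force passes 120 N, or if a joint passes its speed limit or range.

## Working session

There is one attempt and no reset: what is moved stays moved. The work goes in short steps, Python scripts to look and compute and a tool call to move; the robot and the scene stay as the last step left them, time stands still between calls to the robot, and variables do not carry over. Pictures are saved under pics/ and viewed, and the job is handed in when it is done.

Besides the shell and the picture viewer there is one more tool, called after "Call:" in YAML: its name, and indented under it one key for each argument. send_rows: Moves the arm, as the interface text tells. Its arguments: {"type":"object","properties":{"moves":{"type":"array"},"grip":{"type":"number"},"squeeze":{"type":"number"}},"required":["moves"]}

```bash
ls; mkdir -p pics
cat > h.py <<'E'
import numpy as np, cv2
from workcell import monitor, get_image, arm, spotter
def K(p):
    f=p["image"].shape[0]/2/np.tan(np.radians(p["fov_y"])/2); return f,p["cx"],p["cy"]
def proj(p,X):
    f,cx,cy=K(p); c=np.asarray(X)@np.array(p["R"]).T+np.array(p["t"]); return np.stack([cx+f*c[...,0]/c[...,2],cy+f*c[...,1]/c[...,2]],-1)
def ray(p,uv):
    f,cx,cy=K(p); R=np.array(p["R"]); o=-R.T@np.array(p["t"]); d=R.T@np.array([(uv[0]-cx)/f,(uv[1]-cy)/f,1]); return o,d/np.linalg.norm(d)
def onz(p,uv,z):
    o,d=ray(p,uv); return o+d*(z-o[2])/d[2]
def tri(rays):
    A=np.zeros((3,3));b=np.zeros(3)
    for o,d in rays:
        M=np.eye(3)-np.outer(d,d);A+=M;b+=M@o
    X=np.linalg.solve(A,b); return X,[np.linalg.norm((np.eye(3)-np.outer(d,d))@(X-o)) for o,d in rays]
def save(p,n): cv2.imwrite("pics/"+n,cv2.cvtColor(p["image"],cv2.COLOR_RGB2BGR))
E
python3 - <<'E'
from h import *
np.set_printoptions(precision=4,suppress=True)
o=monitor.get_obs();print(o)
names=["fixture","cover","rack","red_button","yellow_button","green_button","screwdriver","flux_jar","solder_spool","parts_cup"]
import pickle
D={}
for n in ["top","side","wrist"]:
    p=get_image(n);save(p,n+"0.png");print(n,p["fov_y"],p["cx"],p["cy"],"cam",-np.array(p["R"]).T@p["t"])
    D[n]=(p,{})
    for q in names:
        r=spotter.trace(q,p)
        D[n][1][q]=r
        print(n,q,[(round(x["conf"],2),np.round(x["centre"],1),int(x["region"].sum())) for x in r[:2]])
pickle.dump(D,open("d0.pkl","wb"))
E
```

```text
pics
{'time_s': 0.0, 'joint_pos': array([-1.2985,  0.6159, -0.0126,  1.4249,  0.0081,  1.1034, -0.0404]), 'qvel': array([ 0.0009,  0.0009, -0.0011, -0.0012,  0.0006,  0.0007,  0.0003]), 'effort': array([  0.0002, -45.8939,   0.2089, -16.574 ,  -0.0611,   0.0203,
         0.0002]), 'tcp_pos': array([0.1911, 0.6205, 0.2175]), 'eef_rot': array([ 0.1488,  0.9889, -0.0013, -0.0002]), 'wrist_force': array([0.1097, 0.2427, 0.4992]), 'moment': array([ 0.0146,  0.002 , -0.0056]), 'finger_gap': 0.09313039257262379}
top 52.017115915155294 276.8881045732508 207.7545986916676 cam [ 0.4913 -0.0303  1.113 ]
top fixture [(0.97, array([224.5, 239.3]), 7491)]
top cover [(0.58, array([230.1, 201.6]), 2687)]
top rack [(0.77, array([213.7, 379.2]), 1529)]
top red_button [(0.49, array([181.9, 389.2]), 135), (0.43, array([205.9, 381.2]), 1643)]
top yellow_button []
top green_button [(0.48, array([213.3, 385.7]), 123)]
top screwdriver [(0.93, array([283. , 470.4]), 489)]
top flux_jar [(0.94, array([133.9, 313.9]), 363), (0.72, array([228.7, 203.3]), 2604)]
top solder_spool [(0.56, array([138.6, 214.8]), 460
[... 392 characters left out ...]
_button [(0.73, array([308.4, 308.8]), 192), (0.35, array([197.3, 237.2]), 7717)]
side green_button [(0.7, array([299.4, 332.7]), 171), (0.37, array([201.1, 237.9]), 7870)]
side screwdriver [(0.72, array([405. , 323.5]), 302)]
side flux_jar [(0.6, array([221.7, 350.1]), 445), (0.38, array([202.5, 236.1]), 7839)]
side solder_spool [(0.86, array([178.1, 295.3]), 295)]
side parts_cup [(0.39, array([202.1, 238.3]), 7907)]
wrist 64.67825286310432 281.19777123647305 208.0648339815073 cam [0.1145 0.6445 0.3844]
wrist fixture []
wrist cover []
wrist rack []
wrist red_button []
wrist yellow_button []
wrist green_button []
wrist screwdriver []
wrist flux_jar []
wrist solder_spool []
wrist parts_cup []
```

View pics/top0.png

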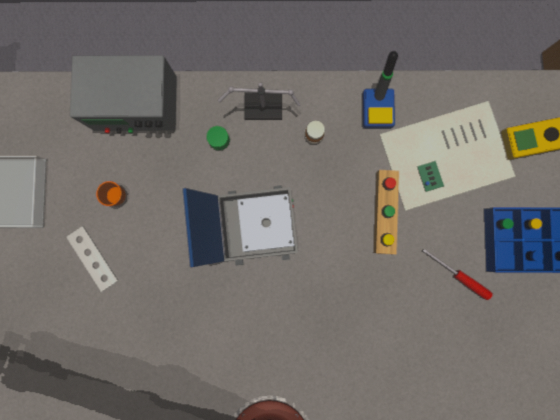

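View pics/side0.png

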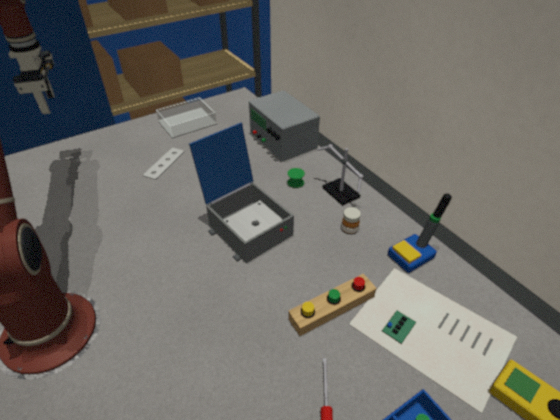

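View pics/wrist0.png

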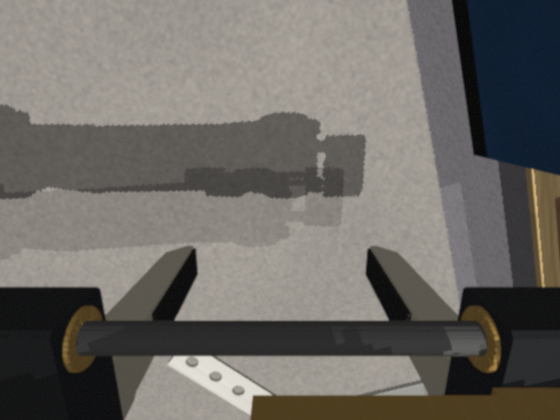

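The top view shows the fixture centred near (258,225), with its cover open to the left (the +y side) and the hole at about (266,223). The rack is at about (388,212), with red at the far end (390,183). The side view agrees: red (358,284), green (334,297), yellow (308,310). The wrist view shows only bare bench.

Run:
```python
from h import *
import pickle
np.set_printoptions(precision=4,suppress=True)
D=pickle.load(open("d0.pkl","rb"))
T,S=D["top"][0],D["side"][0]
# red cap centroids by colour within regions
def col(p,box,f):
    u0,v0,u1,v1=box; im=p["image"].astype(int)[v0:v1,u0:u1]; m=f(im); ys,xs=np.nonzero(m); return np.array([xs.mean()+u0,ys.mean()+v0]),m.sum()
red=lambda i:(i[...,0]>130)&(i[...,1]<60)
grn=lambda i:(i[...,1]>i[...,0]+40)&(i[...,1]>i[...,2]+20)
yel=lambda i:(i[...,0]>150)&(i[...,1]>140)&(i[...,2]<80)
for n,f,bt,bs in [("red",red,(375,170,402,196),(345,270,375,298)),("green",grn,(375,198,402,225),(320,285,348,310)),("yellow",yel,(375,228,402,252),(295,298,322,325))]:
    a,na=col(T,bt,f);b,nb=col(S,bs,f)
    X,e=tri([ray(T,a),ray(S,b)]);print(n,a,na,b,nb,X,e)
# hole
ht=(266,222.5);hs=(256,223)
X,e=tri([ray(T,ht),ray(S,hs)]);print("hole",X,e, onz(T,ht,.042),onz(S,hs,.042))
# fixture rim corners in top  z=.075
big=cv2.resize(cv2.cvtColor(T["image"],cv2.COLOR_RGB2BGR)[170:280,175:315],None,fx=5,fy=5,interpolation=cv2.INTER_CUBIC);cv2.imwrite("pics/topz.png",big)
big=cv2.resize(cv2.cvtColor(S["image"],cv2.COLOR_RGB2BGR)[115:265,180:300],None,fx=4,fy=4,interpolation=cv2.INTER_CUBIC);cv2.imwrite("pics/sidez.png",big)
```

```text
red [389.9494 182.6076] 79 [358.7101 281.3623] 69 [ 0.6398 -0.2972  0.0533] [np.float64(0.00016419271376495598), np.float64(0.00016419271376529637)]
green [389.0814 210.7791] 86 [333.7615 295.0459] 109 [ 0.5698 -0.2944  0.0498] [np.float64(0.0005785376600732888), np.float64(0.0005785376600731084)]
yellow [389.1158 239.0842] 95 [307.9394 306.3636] 99 [ 0.5    -0.2912  0.0573] [np.float64(0.0005887618979105252), np.float64(0.0005887618979105864)]
hole [0.5426 0.0091 0.0406] [np.float64(0.0011386537678319847), np.float64(0.0011386537678319709)] [0.5415 0.0096 0.042 ] [0.5429 0.0074 0.042 ]
```

View pics/topz.png

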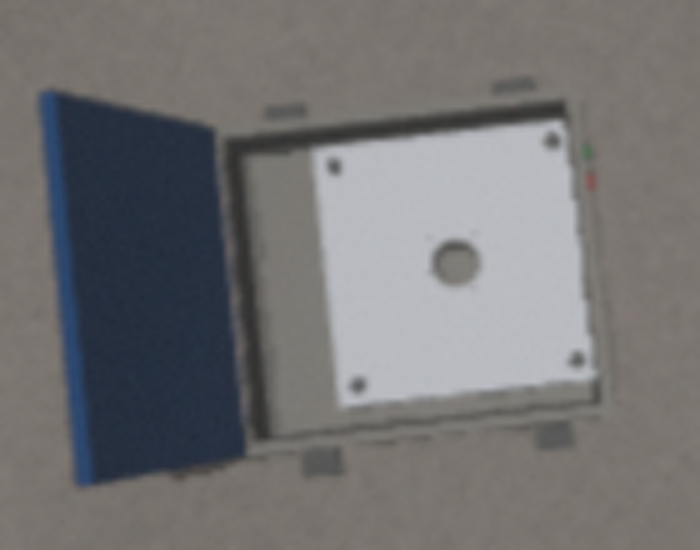

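View pics/sidez.png

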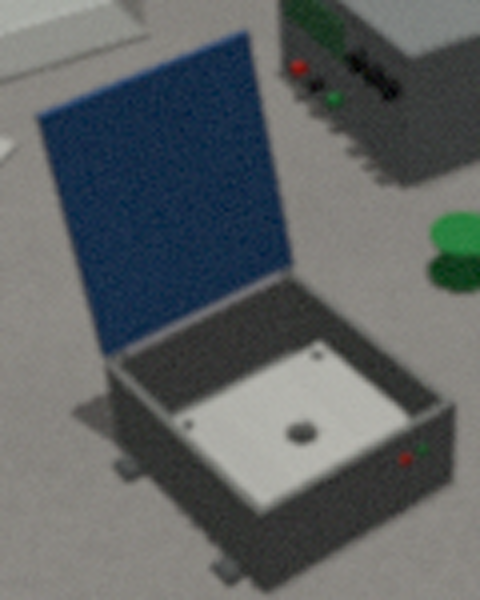

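Run:
```python
from h import *
import pickle
from scipy.optimize import least_squares
np.set_printoptions(precision=4,suppress=True)
D=pickle.load(open("d0.pkl","rb"))
T,S=D["top"][0],D["side"][0]
zt=lambda u,v:np.array([u/5+175-.4,v/5+170-.4]); zs=lambda u,v:np.array([u/4+180-.375,v/4+115-.375])
obs=[(T,zt(578,100),('f',80,-90,75)),(T,zt(608,414),('f',-80,-90,75)),
(S,zs(455,403),('f',80,-90,75)),(S,zs(263,512),('f',-80,-90,75)),
(T,zt(40,92),('c',80,180,-4)),(T,zt(78,487),('c',-80,180,-4)),(T,zt(55,92),('c',80,180,4)),(T,zt(93,484),('c',-80,180,4)),
(S,zs(38,116),('c',-80,180,4)),(S,zs(249,33),('c',80,180,4)),(S,zs(104,357),('c',-80,2,4)),(S,zs(292,270),('c',80,2,4)),
(S,zs(263,592),('f',-80,-90,0)),(S,zs(455,483),('f',80,-90,0))]
def pt(d,P):
    x,y,yaw,th=P; k,a,b,c=d
    if k=='f': q=np.array([a,b,c])/1000
    else:
        # cover: dir along free edge at angle th: 0 -> -y ; upright -> +z
        r=np.array([0,-np.cos(th),np.sin(th)]); n=np.array([0,-np.sin(th),-np.cos(th)]) # inner normal
        q=np.array([a/1000,.09,.079])+b/1000*r+c/1000*n
    R=np.array([[np.cos(yaw),-np.sin(yaw),0],[np.sin(yaw),np.cos(yaw),0],[0,0,1]])
    return R@q+np.array([x,y,0])
f=lambda P:np.concatenate([proj(p,pt(d,P))-uv for p,uv,d in obs])
s=least_squares(f,[.54,.03,0.1,1.8],loss="soft_l1")
print(s.x,np.degrees(s.x[2:]));print(s.fun.reshape(-1,2))
P=s.x
for n,d in [("nest",('f',0,-15,42)),("hinge",('f',0,90,79)),("edge",('c',0,180,0)),("edgehi",('c',80,180,0)),("edgelo",('c',-80,180,0))]: print(n,pt(d,P))
np.save("P.npy",P)
```

```text
[0.5359 0.031  0.1101 1.7811] [  6.3058 102.0499]
[[-0.195  -2.2101]
 [ 1.2178  0.8356]
 [ 0.0871 -0.4174]
 [-1.3796  0.6291]
 [-0.2233  0.0053]
 [-0.5169  0.5789]
 [ 0.4499 -0.5254]
 [ 0.2271  0.7976]
 [ 0.1208 -0.0852]
 [ 0.4542 -0.8648]
 [ 0.0399  0.0684]
 [ 0.8466 -1.7304]
 [ 0.283   0.3974]
 [-0.5364 -0.679 ]]
nest [0.5376 0.0161 0.042 ]
hinge [0.526  0.1204 0.079 ]
edge [0.5219 0.1578 0.255 ]
edgehi [0.6014 0.1666 0.255 ]
edgelo [0.4424 0.149  0.255 ]
```

```bash
cat >> h.py <<'E'
from scipy.spatial.transform import Rotation as Ro
np.set_printoptions(precision=4,suppress=True)
def st(): 
    o=monitor.get_obs(); return o,np.array(o["tcp_pos"]),Ro.from_quat(o["eef_rot"]).as_matrix()
def Rdown(yawy):  # tool y axis at angle yawy (deg) from world +y, z down
    a=np.radians(yawy); y=np.array([-np.sin(a),np.cos(a),0]); z=np.array([0,0,-1.]); return np.stack([np.cross(y,z),y,z],1)
def go(pos,yaw):
    o,p,R=st(); d=R.T@(np.array(pos)-p); rv=np.degrees(Ro.from_matrix(R.T@Rdown(yaw)).as_rotvec())
    print("t",o["time_s"],"tcp",p,"F",o["wrist_force"],"gap",o["finger_gap"]); print("off",np.round(d,4),"rot",np.round(rv,2),"rows>=",np.ceil(max(np.linalg.norm(d)/.05,np.linalg.norm(rv)/8.59)))
    return d,rv
E
python3 - <<'E'
from h import *
import pickle
p=pickle.load(open("d0.pkl","rb"))["wrist"][0]
o,t,R=st()
print("cam in tool",R.T@(-np.array(p["R"]).T@p["t"]-t),"\naxes in tool",R.T@np.array(p["R"]).T)
print(Rdown(0))
go([.42,.3,.37],6.3); go([.5,0.02,.34],6.3)
E
```

```text
cam in tool [ 0.0803 -0.0004 -0.1658] 
axes in tool [[-0.0002 -0.9576 -0.2882]
 [ 1.     -0.0004  0.0004]
 [-0.0004 -0.2882  0.9576]]
[[-1. -0.  0.]
 [ 0.  1.  0.]
 [-0.  0. -1.]]
t 1.65 tcp [0.1913 0.6212 0.2186] F [ 0.5233 -0.1276 -0.3546] gap 0.09334704014976143
off [-0.3131 -0.2397 -0.1514] rot [ -0.    -0.   -23.42] rows>= 9.0
t 1.65 tcp [0.1913 0.6212 0.2186] F [ 0.5233 -0.1276 -0.3546] gap 0.09334704014976143
off [-0.472  -0.4837 -0.1214] rot [ -0.    -0.   -23.42] rows>= 14.0
```

Call:
send_rows:
  moves:
    - {"offset":[-0.313,-0.24,-0.15],"delta_rot":[0,0,-23.4]}
    - {"offset":[-0.313,-0.24,-0.15],"delta_rot":[0,0,-23.4]}
    - {"offset":[-0.313,-0.24,-0.15],"delta_rot":[0,0,-23.4]}
    - {"offset":[-0.313,-0.24,-0.15],"delta_rot":[0,0,-23.4]}
    - {"offset":[-0.313,-0.24,-0.15],"delta_rot":[0,0,-23.4]}
  grip: 0.6

```text
time_s: 2.15
tcp_pos: [0.3278, 0.429, 0.3084]
eef_rot: [-0.055, 0.999, 0.0, 0.0]
wrist_force: [1.5, 1.4, 0.1]
finger_gap: 0.0587
```

Run:
```python
from h import *
go([.42,.3,.37],6.3); go([.5,0.02,.34],6.3)
```

```text
t 2.15 tcp [0.3278 0.429  0.3084] F [1.4633 1.3955 0.0768] gap 0.05866245396241193
off [-0.0776 -0.1383 -0.0616] rot [ 0.02  0.03 -0.03] rows>= 4.0
t 2.15 tcp [0.3278 0.429  0.3084] F [1.4633 1.3955 0.0768] gap 0.05866245396241193
off [-0.1265 -0.4254 -0.0317] rot [ 0.02  0.03 -0.03] rows>= 9.0
```

Call:
send_rows:
  moves:
    - {"offset":[-0.03,-0.035,-0.045],"delta_rot":[0,0,0]}
    - {"offset":[-0.05,-0.08,-0.06],"delta_rot":[0,0,0]}
    - {"offset":[-0.07,-0.126,-0.06],"delta_rot":[0,0,0]}
    - {"offset":[-0.085,-0.173,-0.06],"delta_rot":[0,0,0]}
    - {"offset":[-0.1,-0.22,-0.06],"delta_rot":[0,0,0]}

```text
time_s: 2.65
tcp_pos: [0.4463, 0.232, 0.369]
eef_rot: [-0.055, 0.998, 0.001, 0.001]
wrist_force: [0.4, -0.1, 0.4]
finger_gap: 0.0557
```

Run:
```python
from h import *
go([.5,0.01,.26],6.3)
```

```text
t 2.65 tcp [0.4463 0.232  0.369 ] F [ 0.4248 -0.129   0.4388] gap 0.055667104381239015
off [-0.0288 -0.2267  0.1088] rot [ 0.06  0.12 -0.02] rows>= 6.0
```

Call:
send_rows:
  moves:
    - {"offset":[-0.01,-0.05,0.0],"delta_rot":[0,0,0]}
    - {"offset":[-0.02,-0.098,0.0],"delta_rot":[0,0,0]}
    - {"offset":[-0.029,-0.145,0.01],"delta_rot":[0,0,0]}
    - {"offset":[-0.029,-0.186,0.038],"delta_rot":[0,0,0]}
    - {"offset":[-0.029,-0.227,0.065],"delta_rot":[0,0,0]}

```text
time_s: 3.15
tcp_pos: [0.5007, 0.0077, 0.3038]
eef_rot: [-0.054, 0.999, 0.001, 0.002]
wrist_force: [0.3, -0.4, 0.4]
finger_gap: 0.0556
```

Call:
send_rows:
  moves:
    - {"offset":[0,0,0.04],"delta_rot":[0,0,0]}
    - {"offset":[0,0,0.04],"delta_rot":[0,0,0]}
    - {"offset":[0,0,0.04],"delta_rot":[0,0,0]}

```text
time_s: 3.45
tcp_pos: [0.501, 0.0087, 0.2643]
eef_rot: [-0.055, 0.998, 0.001, 0.002]
wrist_force: [-0.0, -0.1, -0.3]
finger_gap: 0.0558
```

Run:
```python
from h import *
p=get_image("wrist");save(p,"w1.png")
import pickle;pickle.dump(p,open("w1.pkl","wb"))
o,t,R=st();print(o["time_s"],t,o["qvel"])
g=cv2.cvtColor(p["image"],cv2.COLOR_RGB2GRAY)
print("pred hole px",proj(p,np.array([[.542,.0085,.042],[.5376,.0161,.042]])))
```

```text
3.5 [0.5019 0.0091 0.2654] [-0.0098 -0.0174 -0.0007 -0.0196  0.003  -0.0067  0.0005]
pred hole px [[277.2898 210.6412]
 [283.8565 207.8759]]
```

View pics/w1.png

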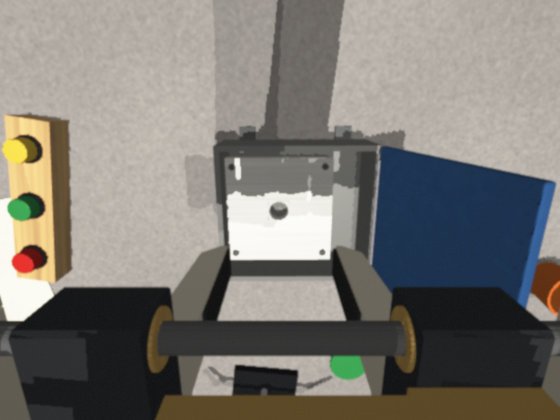

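The wrist view shows the hole at about (278,210), close to the prediction from the other two views. I'll take a second, closer wrist view to refine it.

Call:
send_rows:
  moves:
    - {"offset":[-0.01,0,0.04],"delta_rot":[0,0,0]}
    - {"offset":[-0.02,0,0.08],"delta_rot":[0,0,0]}
    - {"offset":[-0.03,0,0.105],"delta_rot":[0,0,0]}
    - {"offset":[-0.03,0,0.105],"delta_rot":[0,0,0]}

```text
time_s: 3.9
tcp_pos: [0.5329, 0.0147, 0.1595]
eef_rot: [-0.057, 0.998, 0.001, 0.003]
wrist_force: [-0.6, -0.5, -0.4]
finger_gap: 0.0558
```

Run:
```python
from h import *
import pickle
p2=get_image("wrist");save(p2,"w2.png");pickle.dump(p2,open("w2.pkl","wb"))
o,t,R=st();print(o["time_s"],t)
p1=pickle.load(open("w1.pkl","rb"))
D=pickle.load(open("d0.pkl","rb"))
for n,p in (("w1",p1),("w2",p2),("top",D["top"][0]),("side",D["side"][0])):
    uv=proj(p,np.array([.542,.0085,.042]));print(n,uv)
    r=18 if n!="w2" else 34
    if n in("top","side"): r=10
    u,v=np.round(uv).astype(int);im=p["image"][v-r:v+r,u-r:u+r]
    cv2.imwrite(f"pics/hole_{n}.png",cv2.resize(cv2.cvtColor(im,cv2.COLOR_RGB2BGR),(400,400),interpolation=cv2.INTER_CUBIC))
a=[cv2.imread(f"pics/hole_{n}.png") for n in("w1","w2","top","side")]
cv2.imwrite("pics/holes.png",np.vstack([np.hstack(a[:2]),np.hstack(a[2:])])[::1][:800])
m=np.vstack([np.hstack(a[:2]),np.hstack(a[2:])]);cv2.imwrite("pics/holes.png",cv2.resize(m,(600,600)))
```

```text
3.95 [0.5334 0.0142 0.1613]
w1 [277.2898 210.6412]
w2 [273.175  211.1706]
top [266.434  222.3062]
side [255.4841 222.8872]
```

View pics/w2.png

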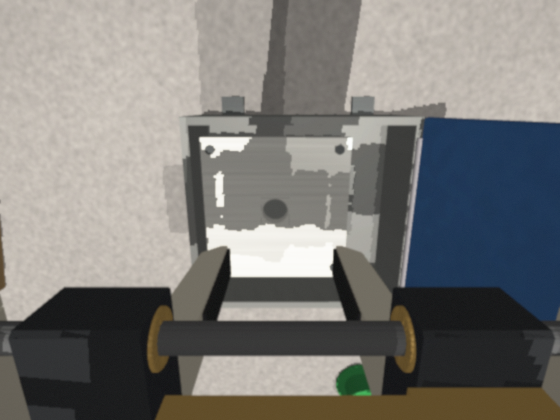

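View pics/holes.png

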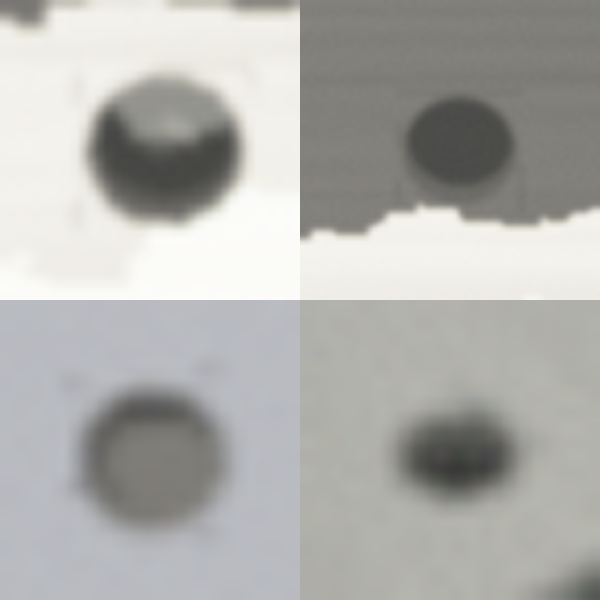

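Run:
```python
from h import *
import pickle
D=pickle.load(open("d0.pkl","rb"))
L=[("w1",pickle.load(open("w1.pkl","rb")),(278.3,210.4)),("w2",pickle.load(open("w2.pkl","rb")),(274.8,210.0)),("top",D["top"][0],(265.8,222.)),("side",D["side"][0],(254.8,222.8))]
for n,p,uv in L: print(n,onz(p,uv,.042))
print(tri([ray(p,uv) for n,p,uv in L]))
P=np.load("P.npy"); 
# red in w1
p=L[0][1]
u0,v0=5,240;im=p["image"].astype(int)[v0:280,u0:45];m=(im[...,0]>130)&(im[...,1]<60);ys,xs=np.nonzero(m);uv=(xs.mean()+u0,ys.mean()+v0)
T,S=D["top"][0],D["side"][0]
print("red",uv,onz(p,uv,.05),tri([ray(T,(389.95,182.6)),ray(S,(358.7,281.4)),ray(p,uv)]))
go([.55,-.1,.2],-2.5);
```

```text
w1 [0.5416 0.0097 0.042 ]
w2 [0.5407 0.0098 0.042 ]
top [0.5428 0.0101 0.042 ]
side [0.5406 0.0098 0.042 ]
(array([0.5417, 0.01  , 0.0411]), [np.float64(0.00036172226653714883), np.float64(0.000655985874530348), np.float64(0.0011248795605784804), np.float64(0.0008263689762008639)])
red (np.float64(23.192439862542955), np.float64(262.45017182130584)) [ 0.6424 -0.3023  0.05  ] (array([ 0.6394, -0.2977,  0.0547]), [np.float64(0.0007798073040383781), np.float64(0.0005765757763361526), np.float64(0.000693852015378382)])
t 3.95 tcp [0.5334 0.0142 0.1613] F [-0.5079  0.2333  0.9427] gap 0.05569601108973723
off [-0.0039 -0.1153 -0.0389] rot [0.15 0.44 9.02] rows>= 3.0
```

Run:
```python
from h import *
go([.640,-.297,.16],-2.5);
```

```text
t 3.95 tcp [0.5334 0.0142 0.1613] F [-0.5079  0.2333  0.9427] gap 0.05569601108973723
off [-0.0706 -0.3213  0.0012] rot [0.15 0.44 9.02] rows>= 7.0
```

Call:
send_rows:
  moves:
    - {"offset":[-0.01,-0.048,-0.01],"delta_rot":[0,0,2]}
    - {"offset":[-0.02,-0.095,-0.01],"delta_rot":[0,0,4]}
    - {"offset":[-0.03,-0.14,-0.01],"delta_rot":[0,0,6]}
    - {"offset":[-0.04,-0.187,-0.01],"delta_rot":[0.1,0.4,9]}
    - {"offset":[-0.05,-0.234,-0.01],"delta_rot":[0.1,0.4,9]}

```text
time_s: 4.45
tcp_pos: [0.6119, -0.2137, 0.1754]
eef_rot: [0.021, 1.0, -0.0, 0.003]
wrist_force: [1.7, -0.5, 0.0]
finger_gap: 0.056
```

Run:
```python
from h import *
go([.640,-.297,.16],-2.5);
```

```text
t 4.45 tcp [ 0.6119 -0.2137  0.1754] F [ 1.7231 -0.474   0.0208] gap 0.05598396135916351
off [-0.0315 -0.0821  0.0156] rot [0.   0.39 0.09] rows>= 2.0
```

Call:
send_rows:
  moves:
    - {"offset":[-0.015,-0.041,0.008],"delta_rot":[0,0.4,0]}
    - {"offset":[-0.031,-0.082,0.015],"delta_rot":[0,0.4,0]}
    - {"offset":[-0.031,-0.082,0.015],"delta_rot":[0,0.4,0]}
    - {"offset":[-0.031,-0.082,0.015],"delta_rot":[0,0.4,0]}

```text
time_s: 4.85
tcp_pos: [0.6402, -0.2979, 0.1632]
eef_rot: [0.022, 1.0, -0.001, 0.002]
wrist_force: [-0.1, 1.2, 0.8]
finger_gap: 0.0558
```

Run:
```python
from h import *
import pickle
p=get_image("wrist");save(p,"w3.png");pickle.dump(p,open("w3.pkl","wb"))
go([.640,-.297,.16],-2.5);
im=p["image"].astype(int);m=(im[...,0]>120)&(im[...,1]<60)&(im[...,2]<70)
n,l,s,c=cv2.connectedComponentsWithStats(m.astype(np.uint8));
for i in range(1,n):
    if s[i][4]>60: print(s[i],c[i],onz(p,c[i],.058),onz(p,c[i],.05))
print("pred top",proj(p,np.array([.640,-.297,.058])))
```

```text
t 4.9 tcp [ 0.6406 -0.2958  0.1632] F [-0.7054  0.8158 -0.3664] gap 0.055346900070375384
off [ 0.0006 -0.0012  0.0032] rot [0.02 0.19 0.15] rows>= 1.0
pred top [282.6779 206.0876]
```

View pics/w3.png

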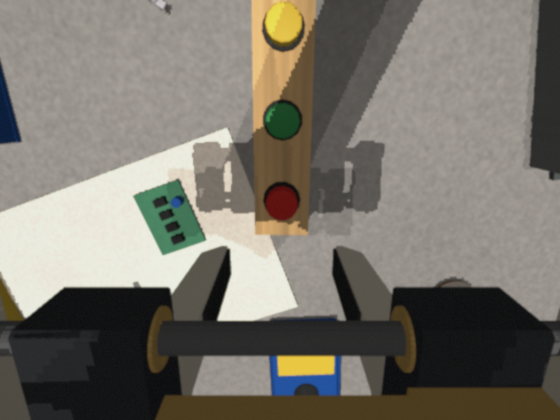

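The red button is in shadow at about (282,202), with green at (283,119). The fingers straddle column 282.

Run:
```python
from h import *
import pickle
p=pickle.load(open("w3.pkl","rb"))
im=p["image"].astype(int);m=(im[...,0]>60)&(im[...,1]<40)&(im[...,2]<40)&(im[...,0]>2*im[...,1])
m[:170]=0;m[240:]=0
n,l,s,c=cv2.connectedComponentsWithStats(m.astype(np.uint8));
for i in range(1,n):
    if s[i][4]>60: print(s[i],c[i],onz(p,c[i],.058),onz(p,c[i],.05))
cv2.imwrite("pics/redz.png",cv2.resize(cv2.cvtColor(p["image"][170:240,245:320],cv2.COLOR_RGB2BGR),None,fx=6,fy=6,interpolation=cv2.INTER_CUBIC))
```

```text
[266 186  32  34 838] [281.3246 202.7924] [ 0.637 -0.298  0.058] [ 0.6393 -0.2981  0.05  ]
```

View pics/redz.png

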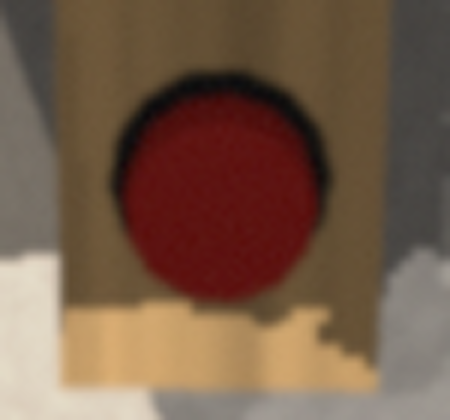

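Call:
send_rows:
  moves:
    - {"offset":[0.002,-0.001,0.04],"delta_rot":[0,0.2,0]}
    - {"offset":[0.002,-0.001,0.08],"delta_rot":[0,0.2,0]}
    - {"offset":[0.002,-0.001,0.11],"delta_rot":[0,0.2,0]}
    - {"offset":[0.002,-0.001,0.119],"delta_rot":[0,0.2,0]}
    - {"offset":[0.002,-0.001,0.119],"delta_rot":[0,0.2,0]}

```text
time_s: 5.4
tcp_pos: [0.6393, -0.2944, 0.0444]
eef_rot: [0.019, 1.0, 0.001, -0.0]
wrist_force: [-0.7, 0.8, 1.9]
finger_gap: 0.0558
```

Run:
```python
from h import *
go([.6385,-.297,.0435],-2.5);
```

```text
t 5.4 tcp [ 0.6393 -0.2944  0.0444] F [-0.7065  0.848   1.8781] gap 0.055830278144846014
off [ 0.0007 -0.0026  0.0009] rot [ 0.11 -0.05  0.3 ] rows>= 1.0
```

Call:
send_rows:
  moves:
    - {"offset":[0.0007,-0.0026,0.001],"delta_rot":[0.1,0,0.3]}
    - {"offset":[0.0007,-0.0026,0.001],"delta_rot":[0.1,0,0.3]}

```text
time_s: 5.6
tcp_pos: [0.6401, -0.2974, 0.0461]
eef_rot: [0.022, 1.0, -0.001, 0.002]
wrist_force: [0.3, 0.1, -0.5]
finger_gap: 0.0558
```

Call:
send_rows:
  moves:
    - {"offset":[0,0,0],"delta_rot":[0,0,0]}
    - {"offset":[0,0,0],"delta_rot":[0,0,0]}
    - {"offset":[0,0,0],"delta_rot":[0,0,0]}
    - {"offset":[0,0,0],"delta_rot":[0,0,0]}
    - {"offset":[0,0,0],"delta_rot":[0,0,0]}
  grip: 0
  squeeze: 20

```text
time_s: 6.1
tcp_pos: [0.6401, -0.2975, 0.0463]
eef_rot: [0.022, 1.0, -0.001, 0.002]
wrist_force: [0.0, 0.5, 1.5]
finger_gap: 0.0273
```

Run:
```python
from h import *
go([.6385,-.297,.0435],-2.5);
```

```text
t 6.1 tcp [ 0.6401 -0.2975  0.0463] F [0.0079 0.5049 1.4981] gap 0.027293001068785683
off [0.0017 0.0004 0.0028] rot [-0.09  0.19  0.02] rows>= 1.0
```

Call:
send_rows:
  moves:
    - {"offset":[0,0,-0.02],"delta_rot":[0,0,0]}
    - {"offset":[0,0,-0.06],"delta_rot":[0,0,0]}
    - {"offset":[0,0,-0.1],"delta_rot":[0,0,0]}
    - {"offset":[0,0,-0.125],"delta_rot":[0,0,0]}
    - {"offset":[0,0,-0.125],"delta_rot":[0,0,0]}

```text
time_s: 6.6
tcp_pos: [0.6422, -0.2987, 0.1763]
eef_rot: [0.022, 1.0, -0.003, 0.006]
wrist_force: [0.3, 0.2, 0.2]
finger_gap: 0.0272
```

Run:
```python
from h import *
import pickle
p=get_image("wrist");save(p,"w4.png");pickle.dump(p,open("w4.pkl","wb"))
go([.5415,.0098,.17],0);o=monitor.get_obs();print(o["moment"])
print("proj tcp, bottom", proj(p,st()[1]), proj(p,st()[1]+[0,0,-.04]))
```

```text
t 6.65 tcp [ 0.6406 -0.2978  0.1732] F [ 0.5007 -0.1462 -1.1109] gap 0.02749845303788391
off [0.1124 0.3031 0.0015] rot [-0.18  0.4  -2.49] rows>= 7.0
[-0.0005 -0.0025  0.0014]
proj tcp, bottom [283.2086 256.1853] [283.1698 230.0556]
```

View pics/w4.png

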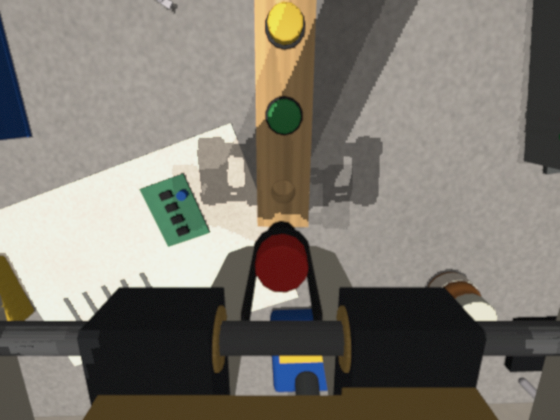

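Run:
```python
from h import *
import pickle
p=pickle.load(open("w4.pkl","rb"))
im=p["image"].astype(int);m=(im[...,0]>55)&(im[...,1]<40)&(im[...,2]<40)&(im[...,0]>2*im[...,1])
m[:215]=0;m[300:]=0;m[:,:240]=0;m[:,330:]=0
ys,xs=np.nonzero(m);print(xs.min(),xs.max(),ys.min(),ys.max(),xs.mean(),ys.mean())
o,t,R=st()
a=np.linspace(0,6.283,60)[:-1]
for off in (0,):
  for z in (-.012,.006):
    c=np.stack([.014*np.cos(a),.014*np.sin(a),z+0*a],1); uv=proj(p,c@R.T+t); print(z,uv.min(0),uv.max(0))
c=np.stack([.017*np.cos(a),.017*np.sin(a),.008+0*a],1);uv=proj(p,c@R.T+t);print("flange",uv.min(0),uv.max(0))
cv2.imwrite("pics/g4.png",cv2.resize(cv2.cvtColor(p["image"][210:310,230:340],cv2.COLOR_RGB2BGR),None,fx=5,fy=5,interpolation=cv2.INTER_CUBIC))
```

```text
255 307 234 290 281.21482729570346 262.4035383319292
-0.012 [256.4668 241.2368] [310.1281 289.8302]
0.006 [258.7694 228.7587] [307.5759 273.573 ]
flange [253.8277 222.5185] [312.4979 276.4806]
```

View pics/g4.png

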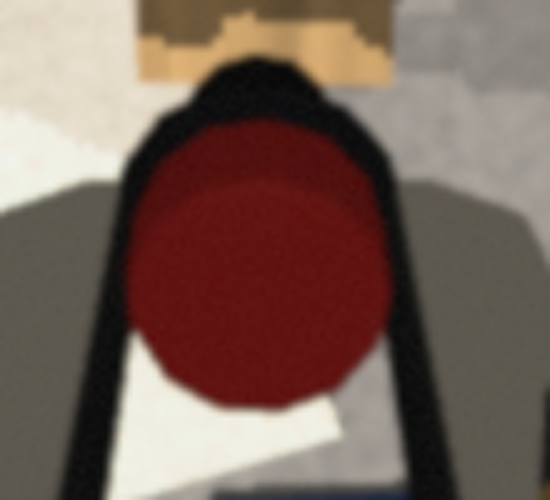

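Call:
send_rows:
  moves:
    - {"offset":[0.016,0.043,0],"delta_rot":[0,0,0]}
    - {"offset":[0.032,0.086,0],"delta_rot":[0,0,0]}
    - {"offset":[0.048,0.13,0],"delta_rot":[0,0,0]}
    - {"offset":[0.064,0.173,0],"delta_rot":[0,0,0]}
    - {"offset":[0.08,0.216,0],"delta_rot":[0,0,0]}

```text
time_s: 7.15
tcp_pos: [0.5678, -0.0765, 0.1698]
eef_rot: [0.022, 1.0, -0.001, 0.001]
wrist_force: [0.6, 0.4, -1.1]
finger_gap: 0.0274
```

Run:
```python
from h import *
go([.541,.0098,.13],0)
```

```text
t 7.15 tcp [ 0.5678 -0.0765  0.1698] F [ 0.5814  0.3691 -1.1023] gap 0.02741185572833394
off [0.0306 0.0852 0.0395] rot [-0.15  0.15 -2.49] rows>= 2.0
```

Call:
send_rows:
  moves:
    - {"offset":[0.015,0.043,0],"delta_rot":[0,0,0]}
    - {"offset":[0.0306,0.0852,0.01],"delta_rot":[-0.1,0.1,-2.5]}
    - {"offset":[0.0306,0.0852,0.03],"delta_rot":[-0.1,0.1,-2.5]}
    - {"offset":[0.0306,0.0852,0.0395],"delta_rot":[-0.1,0.1,-2.5]}
    - {"offset":[0.0306,0.0852,0.0395],"delta_rot":[-0.1,0.1,-2.5]}

```text
time_s: 7.65
tcp_pos: [0.5391, 0.0087, 0.1275]
eef_rot: [0.001, 1.0, -0.001, -0.002]
wrist_force: [0.6, 0.0, -1.0]
finger_gap: 0.0275
```

Run:
```python
from h import *
import pickle
for i in range(1):
  for n in("wrist","top","side"):
    p=get_image(n);save(p,n+"5.png");pickle.dump(p,open(n+"5.pkl","wb"))
    o,t,R=st();print(o["time_s"],t,o["wrist_force"],o["eef_rot"])
a=cv2.imread("pics/top5.png")[170:280,175:315];b=cv2.imread("pics/side5.png")[130:270,180:320]
cv2.imwrite("pics/ts5.png",np.hstack([cv2.resize(a,(560,440),interpolation=cv2.INTER_CUBIC)[:, 200:560],cv2.resize(b,(440,440),interpolation=cv2.INTER_CUBIC)]))
```

```text
7.7 [0.5403 0.0082 0.1287] [ 0.6505  0.0852 -0.5032] [ 0.0012  1.     -0.0011 -0.0011]
7.75 [0.541  0.008  0.1295] [-0.3435 -0.1517 -0.0438] [ 0.0013  1.     -0.001  -0.    ]
7.8 [0.5415 0.0081 0.13  ] [-0.3058 -0.084  -0.3572] [ 0.0013  1.     -0.0008  0.0006]
```

View pics/wrist5.png

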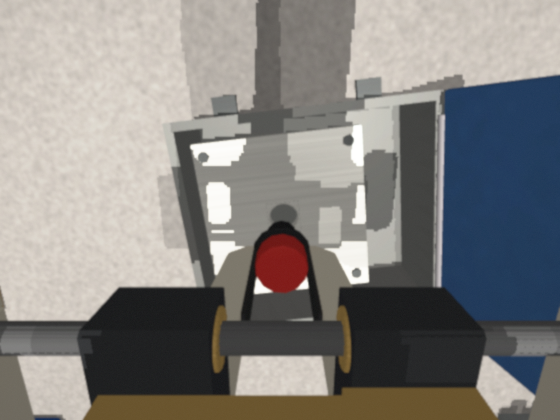

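View pics/ts5.png

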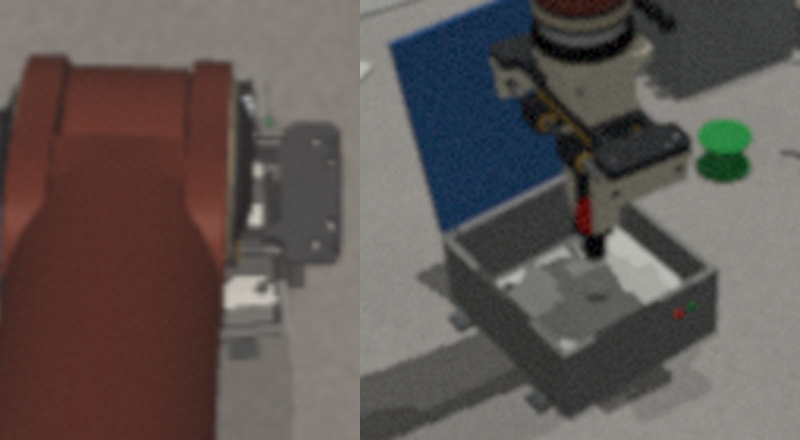

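Run:
```python
from h import *
import pickle
p=pickle.load(open("wrist5.pkl","rb"))
cv2.imwrite("pics/g5.png",cv2.resize(cv2.cvtColor(p["image"][195:295,235:335],cv2.COLOR_RGB2BGR),None,fx=6,fy=6,interpolation=cv2.INTER_CUBIC))
t=np.array([.5403,.0082,.1287])
a=np.linspace(0,6.283,60)[:-1]
def box(c,r): 
    uv=proj(p,np.stack([c[0]+r*np.cos(a),c[1]+r*np.sin(a),c[2]+0*a],1));return (np.r_[uv.min(0),uv.max(0)]-[235,195,235,195]+.5)*6
print("hole",box([.5415,.0098,.042],.01125))
for z,r in((.012,.014),(-.006,.014),(-.006,.017),(-.010,.017),(-.040,.009)): print(z,box(t+[0,0,z],r))
```

```text
hole [207.7891  54.095  377.0213 214.9836]
0.012 [113.7095 329.2942 442.3422 625.5817]
-0.006 [129.4961 250.3345 427.7567 523.1091]
-0.006 [ 97.5291 219.7187 459.7466 551.0143]
-0.01 [101.2925 204.715  456.2198 530.2512]
-0.04 [197.8875 179.2708 361.1011 331.6298]
```

View pics/g5.png

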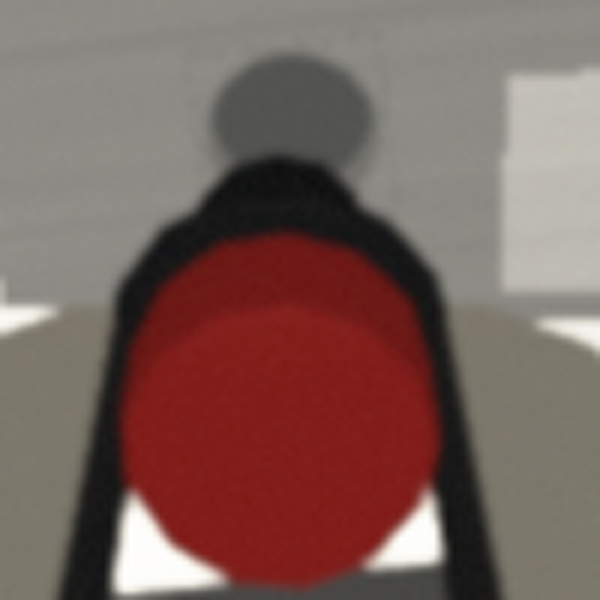

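Run:
```python
from h import *
go([.5415,.0101,.09],0)
```

```text
t 7.8 tcp [0.5415 0.0081 0.13  ] F [-0.3058 -0.084  -0.3572] gap 0.02708071250323571
off [0.    0.002 0.04 ] rot [-0.1   0.07 -0.15] rows>= 1.0
```

Call:
send_rows:
  moves:
    - {"offset":[0,0.002,0.02],"delta_rot":[-0.1,0.1,-0.1]}
    - {"offset":[0,0.002,0.04],"delta_rot":[-0.1,0.1,-0.1]}
    - {"offset":[0,0.002,0.04],"delta_rot":[-0.1,0.1,-0.1]}
    - {"offset":[0,0.002,0.04],"delta_rot":[-0.1,0.1,-0.1]}
    - {"offset":[0,0.002,0.04],"delta_rot":[-0.1,0.1,-0.1]}

```text
time_s: 8.3
tcp_pos: [0.5426, 0.0096, 0.0912]
eef_rot: [0.001, 1.0, 0.0, 0.001]
wrist_force: [0.9, 0.4, -0.5]
finger_gap: 0.0273
```

Run:
```python
from h import *
go([.5415,.0101,.09],0); print(monitor.get_obs()["moment"])
```

```text
t 8.3 tcp [0.5426 0.0096 0.0912] F [ 0.8528  0.3716 -0.5036] gap 0.02727460592873101
off [0.0011 0.0005 0.0012] rot [ 0.    0.11 -0.1 ] rows>= 1.0
[0.0262 0.0296 0.0159]
```

Call:
send_rows:
  moves:
    - {"offset":[0.001,0.0005,0.003],"delta_rot":[0,0.1,0]}
    - {"offset":[0.001,0.0005,0.006],"delta_rot":[0,0.1,0]}
    - {"offset":[0.001,0.0005,0.009],"delta_rot":[0,0.1,0]}
    - {"offset":[0.001,0.0005,0.012],"delta_rot":[0,0.1,0]}
    - {"offset":[0.001,0.0005,0.012],"delta_rot":[0,0.1,0]}

```text
time_s: 8.8
tcp_pos: [0.5412, 0.0101, 0.0787]
eef_rot: [0.001, 1.0, -0.0, -0.0]
wrist_force: [0.4, 0.5, -1.2]
finger_gap: 0.0276
```

Run:
```python
from h import *
go([.5415,.0101,.075],0); print(monitor.get_obs()["moment"])
```

```text
t 8.8 tcp [0.5412 0.0101 0.0787] F [ 0.3562  0.4922 -1.1656] gap 0.027598427290441693
off [-0.0003 -0.      0.0037] rot [-0.   -0.05 -0.09] rows>= 1.0
[ 0.0388  0.0475 -0.0144]
```

Call:
send_rows:
  moves:
    - {"offset":[0,0,0.003],"delta_rot":[0,0,0]}
    - {"offset":[0,0,0.006],"delta_rot":[0,0,0]}
    - {"offset":[0,0,0.007],"delta_rot":[0,0,0]}
    - {"offset":[0,0,0.007],"delta_rot":[0,0,0]}
    - {"offset":[0,0,0.007],"delta_rot":[0,0,0]}

```text
time_s: 9.3
tcp_pos: [0.5413, 0.0101, 0.0717]
eef_rot: [0.001, 1.0, -0.0, -0.0]
wrist_force: [0.5, -0.1, 0.5]
finger_gap: 0.0273
```

Run:
```python
from h import *
go([.5415,.0101,.060],0); print(monitor.get_obs()["moment"])
```

```text
t 9.3 tcp [0.5413 0.0101 0.0717] F [ 0.4639 -0.0508  0.4505] gap 0.02725647172928808
off [-0.0003 -0.      0.0117] rot [-0.   -0.05 -0.09] rows>= 1.0
[ 0.0001 -0.005  -0.0144]
```

The tip is about 10 mm below the contact height with no resistance, so the body is in the hole. I'll keep lowering gently.

Call:
send_rows:
  moves:
    - {"offset":[0,0,0.004],"delta_rot":[0,0,0]}
    - {"offset":[0,0,0.008],"delta_rot":[0,0,0]}
    - {"offset":[0,0,0.012],"delta_rot":[0,0,0]}
    - {"offset":[0,0,0.015],"delta_rot":[0,0,0]}
    - {"offset":[0,0,0.015],"delta_rot":[0,0,0]}

```text
time_s: 9.8
tcp_pos: [0.5409, 0.0101, 0.0561]
eef_rot: [0.001, 1.0, -0.0, -0.001]
wrist_force: [-0.0, 0.2, -0.7]
finger_gap: 0.0272
```

Run:
```python
from h import *
go([.5415,.0101,.052],0); print(monitor.get_obs()["moment"])
```

```text
t 9.8 tcp [0.5409 0.0101 0.0561] F [-0.0063  0.176  -0.7007] gap 0.027245649511744404
off [-0.0007 -0.      0.0041] rot [-0.01 -0.11 -0.09] rows>= 1.0
[ 0.0396 -0.062  -0.0165]
```

Call:
send_rows:
  moves:
    - {"offset":[0,0,0.002],"delta_rot":[0,0,0]}
    - {"offset":[0,0,0.004],"delta_rot":[0,0,0]}
    - {"offset":[0,0,0.0055],"delta_rot":[0,0,0]}
    - {"offset":[0,0,0.0055],"delta_rot":[0,0,0]}
    - {"offset":[0,0,0.0055],"delta_rot":[0,0,0]}

```text
time_s: 10.3
tcp_pos: [0.5409, 0.0101, 0.0508]
eef_rot: [0.001, 1.0, -0.0, -0.001]
wrist_force: [-0.5, 0.5, 1.7]
finger_gap: 0.0272
```

Run:
```python
from h import *
go([.5415,.0101,.052],0); print(monitor.get_obs()["moment"])
import pickle
p=get_image("wrist");save(p,"w6.png");pickle.dump(p,open("w6.pkl","wb"))
go([.5415,.0101,.052],0)
```

```text
t 10.3 tcp [0.5409 0.0101 0.0508] F [-0.5049  0.4724  1.7129] gap 0.02716602951098915
off [-0.0006 -0.     -0.0012] rot [-0.   -0.1  -0.09] rows>= 1.0
[-0.0387  0.078   0.0116]
t 10.35 tcp [0.5409 0.0101 0.0508] F [-0.6098  0.1174  1.6942] gap 0.02751502217802824
off [-0.0006 -0.     -0.0012] rot [-0.  -0.1 -0.1] rows>= 1.0
```

View pics/w6.png

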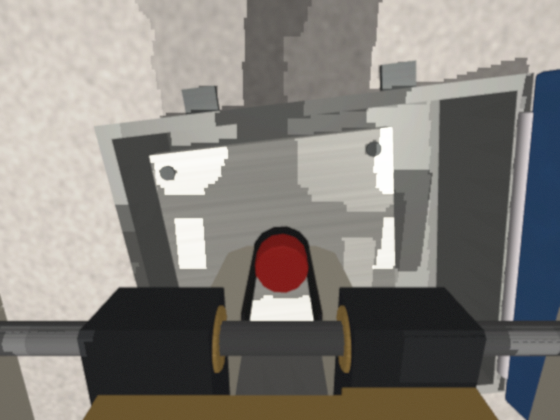

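The force is now +1.7 N upward at tip z = 0.051, where I expected the flange to land on the plate. I'll release.

Call:
send_rows:
  moves:
    - {"offset":[0,0,0],"delta_rot":[0,0,0]}
    - {"offset":[0,0,0],"delta_rot":[0,0,0]}
    - {"offset":[0,0,0],"delta_rot":[0,0,0]}
    - {"offset":[0,0,0],"delta_rot":[0,0,0]}
  grip: 0.6

```text
time_s: 10.75
tcp_pos: [0.5409, 0.0101, 0.0508]
eef_rot: [0.001, 1.0, -0.0, -0.001]
wrist_force: [0.3, 0.1, 0.0]
finger_gap: 0.0535
```

Call:
send_rows:
  moves:
    - {"offset":[0,0,-0.01],"delta_rot":[0,0,0]}
    - {"offset":[0,0,-0.03],"delta_rot":[0,0,0]}
    - {"offset":[0,0,-0.07],"delta_rot":[0,0,0]}
    - {"offset":[0,0,-0.11],"delta_rot":[0,0,0]}
    - {"offset":[0,0,-0.11],"delta_rot":[0,0,0]}

```text
time_s: 11.25
tcp_pos: [0.5451, 0.01, 0.1668]
eef_rot: [0.001, 1.0, 0.0, 0.005]
wrist_force: [0.9, -0.5, 0.1]
finger_gap: 0.0558
```

Run:
```python
from h import *
import pickle
p=get_image("wrist");save(p,"w7.png");pickle.dump(p,open("w7.pkl","wb"))
q=get_image("side");save(q,"s7.png");pickle.dump(q,open("s7.pkl","wb"))
go([.5415,.0101,.052],0)
print(proj(p,np.array([.5415,.0098,.064])),proj(q,np.array([.5415,.0098,.064])))
cv2.imwrite("pics/s7z.png",cv2.resize(cv2.imread("pics/s7.png")[150:270,180:320],None,fx=5,fy=5,interpolation=cv2.INTER_CUBIC))
```

```text
t 11.35 tcp [0.5416 0.0102 0.1622] F [-0.8048  0.1644 -1.138 ] gap 0.05601363657676329
off [ 0.0002 -0.0001  0.1102] rot [ 0.01  0.05 -0.09] rows>= 3.0
[281.2524 202.2165] [254.7561 216.782 ]
```

View pics/w7.png

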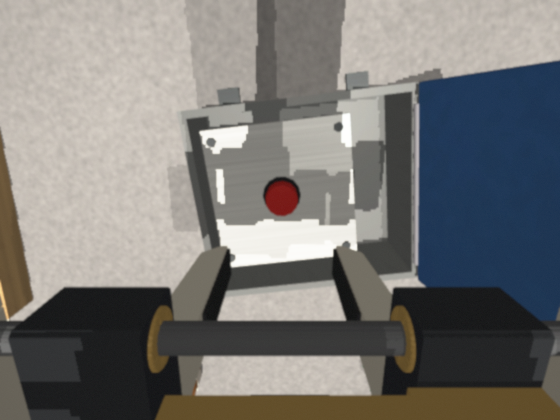

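View pics/s7z.png

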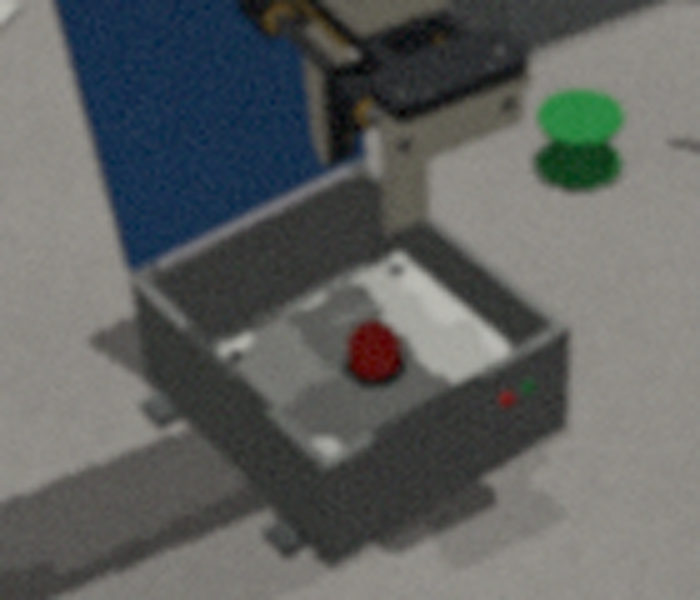

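Run:
```python
from h import *
import pickle
p=pickle.load(open("w7.pkl","rb"));q=pickle.load(open("s7.pkl","rb"))
def c(p,b,th):
    im=p["image"].astype(int);m=(im[...,0]>th)&(im[...,1]<45)&(im[...,2]<45)&(im[...,0]>2*im[...,1]);k=np.zeros_like(m);k[b[1]:b[3],b[0]:b[2]]=1;ys,xs=np.nonzero(m&k);print(xs.min(),xs.max(),ys.min(),ys.max());return xs.mean(),ys.mean()
a=c(p,(255,165,310,225),60);b=c(q,(245,208,265,232),60);print(a,b,tri([ray(p,a),ray(q,b)]))
print("seated cap top proj w",proj(p,np.array([.5415,.0098,.064])),"side cap mid",proj(q,np.array([.5415,.0098,.055])))
```

```text
265 297 181 214
250 259 215 225
(np.float64(281.23858447488584), np.float64(197.38013698630138)) (np.float64(254.14117647058825), np.float64(219.98823529411766)) (array([0.5397, 0.0099, 0.0533]), [np.float64(0.0005335208274749823), np.float64(0.0005335208274750155)])
seated cap top proj w [281.2524 202.2165] side cap mid [254.8898 219.2111]
```

The button is seated upright: the cap triangulates to (0.540, 0.010, 0.053), and the flange ring lies against the plate. Next I'll go over the cover to its rear side with the fingers closed.

Call:
send_rows:
  moves:
    - {"offset":[0,0,-0.045],"delta_rot":[0,0,1]}
    - {"offset":[0,0,-0.09],"delta_rot":[0,0,2]}
    - {"offset":[0,0,-0.135],"delta_rot":[0,0,3]}
    - {"offset":[0,0,-0.17],"delta_rot":[0,0,3]}
    - {"offset":[0,0,-0.17],"delta_rot":[0,0,3]}
  grip: 0
  squeeze: 5

```text
time_s: 11.85
tcp_pos: [0.5435, 0.01, 0.3361]
eef_rot: [0.027, 1.0, 0.0, 0.005]
wrist_force: [-0.1, 0.4, -0.5]
finger_gap: 0.0203
```

Run:
```python
from h import *
P=np.load("P.npy");print(P)
go([.518,.22,.335],6.3)
```

```text
[0.5359 0.031  0.1101 1.7811]
t 11.85 tcp [0.5435 0.01   0.3361] F [-0.0856  0.4335 -0.4633] gap 0.02029887815417153
off [0.0368 0.2083 0.0009] rot [ 0.02  0.53 -9.4 ] rows>= 5.0
```

Call:
send_rows:
  moves:
    - {"offset":[0.007,0.042,0],"delta_rot":[0,0.5,-3]}
    - {"offset":[0.014,0.084,0],"delta_rot":[0,0.5,-6]}
    - {"offset":[0.021,0.126,0],"delta_rot":[0,0.5,-9.4]}
    - {"offset":[0.029,0.168,0],"delta_rot":[0,0.5,-9.4]}
    - {"offset":[0.037,0.208,0],"delta_rot":[0,0.5,-9.4]}

```text
time_s: 12.35
tcp_pos: [0.5162, 0.2212, 0.3333]
eef_rot: [-0.055, 0.998, -0.001, -0.002]
wrist_force: [0.5, -0.2, 0.9]
finger_gap: 0.0005
```

Call:
send_rows:
  moves:
    - {"offset":[0,0,0],"delta_rot":[0,0,0]}
    - {"offset":[0,0,0],"delta_rot":[0,0,0]}

```text
time_s: 12.55
tcp_pos: [0.5147, 0.222, 0.3304]
eef_rot: [-0.057, 0.998, -0.002, -0.005]
wrist_force: [0.3, -1.1, 0.0]
finger_gap: 0.0005
```

Run:
```python
from h import *
import pickle
p=get_image("wrist");save(p,"w8.png")
go([.515,.215,.202],6.3)
```

```text
t 12.6 tcp [0.5156 0.2202 0.3311] F [ 0.9838 -1.4409  0.4833] gap 0.00024061828260468223
off [ 0.0001 -0.0046  0.1291] rot [-0.2  -0.48  0.02] rows>= 3.0
```

View pics/w8.png

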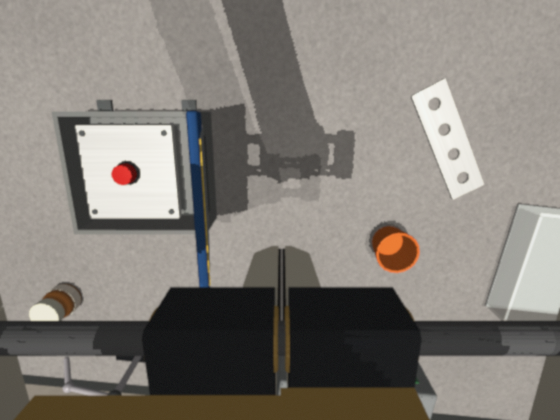

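The wrist view shows red seated at (123,174), the cover edge-on at columns 190–207, and clear space behind it. I'll descend behind the cover.

Call:
send_rows:
  moves:
    - {"offset":[0,0,0.04],"delta_rot":[0,0,0]}
    - {"offset":[0,0,0.08],"delta_rot":[0,0,0]}
    - {"offset":[0,0,0.115],"delta_rot":[0,0,0]}
    - {"offset":[0,0,0.129],"delta_rot":[0,0,0]}
    - {"offset":[0,0,0.129],"delta_rot":[0,0,0]}

```text
time_s: 13.1
tcp_pos: [0.5133, 0.2163, 0.1991]
eef_rot: [-0.053, 0.999, -0.004, -0.007]
wrist_force: [0.0, 0.8, 0.3]
finger_gap: 0.0006
```

```bash
cat >> h.py <<'E'
from scipy.optimize import minimize_scalar
PF=np.load("P.npy")
def fixR(): c,s=np.cos(PF[2]),np.sin(PF[2]); return np.array([[c,-s,0],[s,c,0],[0,0,1]])
def tofix(X): return fixR().T@(np.asarray(X)-[PF[0],PF[1],0])
def covquad(p,th):
    r=np.array([0,-np.cos(th),np.sin(th)]);n=np.array([0,-np.sin(th),-np.cos(th)])
    q=[np.array([a,.09,.079])+b*r+.004*n for a,b in((-.08,.004),(.08,.004),(.08,.18),(-.08,.18))]
    return proj(p,np.array([fixR()@x+[PF[0],PF[1],0] for x in q]))
def cover_angle(p):
    r=spotter.trace("cover",p); 
    im=p["image"].astype(int); blue=((im[...,2]>im[...,0]+25)&(im[...,2]>im[...,1]+8)).astype(np.uint8)
    full=np.zeros(blue.shape,np.uint8)
    win=np.zeros_like(full)
    for t in np.linspace(0,1.95,40): cv2.fillPoly(win,[np.round(covquad(p,t)).astype(np.int32)],1)
    win=cv2.dilate(win,np.ones((5,5),np.uint8)); blue&=win
    def iou(t):
        m=np.zeros_like(full);cv2.fillPoly(m,[np.round(covquad(p,t)*16).astype(np.int32)],1,shift=4); return (m&blue).sum()/max(1,(m|blue).sum())
    T=np.linspace(0,1.95,196);v=[iou(t) for t in T];i=int(np.argmax(v));return T[i],v[i],int(blue.sum())
E
python3 - <<'E'
from h import *
import pickle
q=get_image("side");save(q,"s9.png");print(cover_angle(q))
o,t,R=st();print("tcp in fix",tofix(t),o["wrist_force"])
go([.515,.215,.202],6.3)
E
```

```text
(np.float64(1.79), np.float64(0.9594074074074074), 3245)
tcp in fix [0.0001 0.1881 0.2023] [0.5333 1.2644 0.425 ]
t 13.2 tcp [0.5153 0.218  0.2023] F [0.5333 1.2644 0.425 ] gap 0.0005458566571849238
off [ 0.0007 -0.0029  0.0003] rot [-0.25 -0.46 -0.14] rows>= 1.0
```

View pics/s9.png

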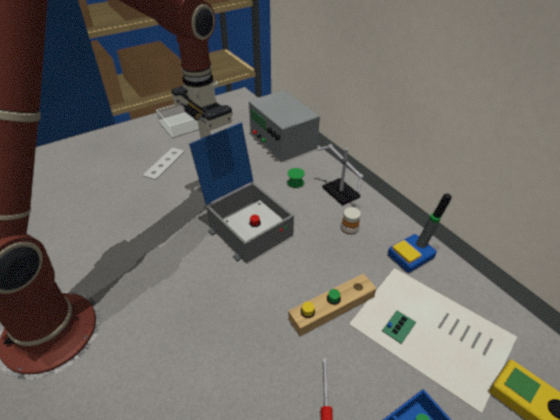

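The cover angle estimator works: it reads 1.79 rad with IoU 0.96, and the finger is behind the cover. I'll approach slowly.

Call:
send_rows:
  moves:
    - {"offset":[0,-0.01,0],"delta_rot":[0,0,0]}
    - {"offset":[0,-0.018,0],"delta_rot":[0,0,0]}
    - {"offset":[0,-0.024,0],"delta_rot":[0,0,0]}
    - {"offset":[0,-0.028,0],"delta_rot":[0,0,0]}
    - {"offset":[0,-0.03,0],"delta_rot":[0,0,0]}

```text
time_s: 13.7
tcp_pos: [0.5188, 0.1874, 0.2028]
eef_rot: [-0.053, 0.999, -0.002, -0.004]
wrist_force: [-0.5, 0.7, -0.1]
finger_gap: 0.0002
```

Call:
send_rows:
  moves:
    - {"offset":[0,-0.003,0],"delta_rot":[0,0,0]}
    - {"offset":[0,-0.006,0],"delta_rot":[0,0,0]}
    - {"offset":[0,-0.009,0],"delta_rot":[0,0,0]}
    - {"offset":[0,-0.012,0],"delta_rot":[0,0,0]}
    - {"offset":[0,-0.015,0],"delta_rot":[0,0,0]}

```text
time_s: 14.2
tcp_pos: [0.5205, 0.1732, 0.2031]
eef_rot: [-0.054, 0.999, -0.002, -0.003]
wrist_force: [-0.5, 1.9, 1.8]
finger_gap: 0.0003
```

Run:
```python
from h import *
q=get_image("side");save(q,"s10.png");print(cover_angle(q))
o,t,R=st();print(o["time_s"],"tcp in fix",tofix(t),o["wrist_force"])
```

```text
(np.float64(1.73), np.float64(0.9172540606803555), 3002)
14.3 tcp in fix [0.0003 0.1421 0.203 ] [-0.0686 -0.0174  0.9666]
```

Call:
send_rows:
  moves:
    - {"offset":[0,-0.003,0],"delta_rot":[0,0,0]}
    - {"offset":[0,-0.006,0],"delta_rot":[0,0,0]}
    - {"offset":[0,-0.009,0],"delta_rot":[0,0,0]}
    - {"offset":[0,-0.012,0],"delta_rot":[0,0,0]}
    - {"offset":[0,-0.015,0],"delta_rot":[0,0,0]}

```text
time_s: 14.8
tcp_pos: [0.5222, 0.1569, 0.203]
eef_rot: [-0.053, 0.999, -0.002, -0.003]
wrist_force: [-0.6, 1.6, 0.8]
finger_gap: 0.0005
```

Call:
send_rows:
  moves:
    - {"offset":[0,-0.003,0],"delta_rot":[0,0,0]}
    - {"offset":[0,-0.006,0],"delta_rot":[0,0,0]}
    - {"offset":[0,-0.009,0],"delta_rot":[0,0,0]}
    - {"offset":[0,-0.012,0],"delta_rot":[0,0,0]}
    - {"offset":[0,-0.015,0],"delta_rot":[0,0,0]}

```text
time_s: 15.3
tcp_pos: [0.5238, 0.1416, 0.203]
eef_rot: [-0.053, 0.999, -0.003, -0.003]
wrist_force: [0.9, 2.1, 0.1]
finger_gap: 0.0004
```

Run:
```python
from h import *
q=get_image("side");save(q,"s11.png");print(cover_angle(q))
o,t,R=st();print(o["time_s"],"tcp in fix",tofix(t),o["wrist_force"]); go([.52,t[1],.202],6.3)
```

```text
(np.float64(1.58), np.float64(0.8704074816299265), 2606)
15.4 tcp in fix [0.0001 0.1107 0.203 ] [ 0.1545 -0.4832  0.138 ]
t 15.4 tcp [0.5239 0.141  0.203 ] F [ 0.1545 -0.4832  0.138 ] gap 0.0003788787082382032
off [0.0038 0.0004 0.001 ] rot [-0.3  -0.42 -0.28] rows>= 1.0
```

View pics/s11.png

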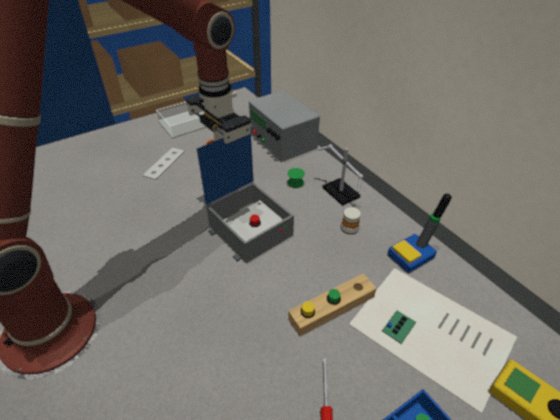

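Call:
send_rows:
  moves:
    - {"offset":[0,-0.003,0],"delta_rot":[0,0,0]}
    - {"offset":[0,-0.006,0],"delta_rot":[0,0,0]}
    - {"offset":[0,-0.009,0],"delta_rot":[0,0,0]}
    - {"offset":[0,-0.012,0],"delta_rot":[0,0,0]}
    - {"offset":[0,-0.015,0],"delta_rot":[0,0,0]}

```text
time_s: 15.9
tcp_pos: [0.5253, 0.1259, 0.2029]
eef_rot: [-0.052, 0.999, -0.003, -0.004]
wrist_force: [0.5, 1.0, -0.5]
finger_gap: 0.0003
```

Call:
send_rows:
  moves:
    - {"offset":[0,-0.003,0],"delta_rot":[0,0,0]}
    - {"offset":[0,-0.006,0],"delta_rot":[0,0,0]}
    - {"offset":[0,-0.009,0],"delta_rot":[0,0,0]}
    - {"offset":[0,-0.012,0],"delta_rot":[0,0,0]}
    - {"offset":[0,-0.014,0],"delta_rot":[0,0,0]}

```text
time_s: 16.4
tcp_pos: [0.5268, 0.1114, 0.203]
eef_rot: [-0.052, 0.999, -0.003, -0.004]
wrist_force: [1.9, 1.5, 0.0]
finger_gap: 0.0009
```

Run:
```python
from h import *
q=get_image("side");save(q,"s12.png");print(cover_angle(q))
o,t,R=st();print(o["time_s"],"tcp in fix",tofix(t),o["wrist_force"])
```

```text
(np.float64(1.3800000000000001), np.float64(0.8686786296900489), 2132)
16.5 tcp in fix [-0.0001  0.0807  0.2031] [ 1.1096 -0.6999 -0.2453]
```

View pics/s12.png

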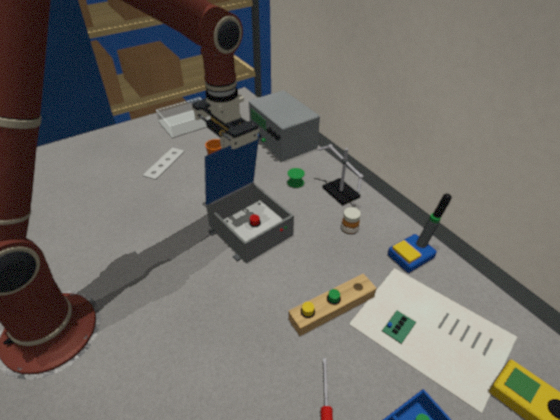

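Call:
send_rows:
  moves:
    - {"offset":[0,-0.002,0],"delta_rot":[0,0,0]}
    - {"offset":[0,-0.004,0],"delta_rot":[0,0,0]}
    - {"offset":[0,-0.006,0],"delta_rot":[0,0,0]}
    - {"offset":[0,-0.008,0],"delta_rot":[0,0,0]}

```text
time_s: 16.9
tcp_pos: [0.5277, 0.1031, 0.2031]
eef_rot: [-0.052, 0.999, -0.003, -0.004]
wrist_force: [0.3, -0.2, -0.3]
finger_gap: 0.0001
```

```bash
cat > chk.py <<'E'
from h import *
import sys
q=get_image("side");save(q,sys.argv[1]);print(cover_angle(q))
o,t,R=st();print(o["time_s"],"tcp in fix",tofix(t),o["wrist_force"])
E
python3 chk.py s13.png
```

```text
(np.float64(1.3), np.float64(0.8692342140618002), 1977)
17.0 tcp in fix [-0.0002  0.0721  0.2032] [ 0.722  -0.4812  0.0079]
```

Call:
send_rows:
  moves:
    - {"offset":[0,-0.002,0],"delta_rot":[0,0,0]}
    - {"offset":[0,-0.004,0],"delta_rot":[0,0,0]}
    - {"offset":[0,-0.006,0],"delta_rot":[0,0,0]}

```text
time_s: 17.3
tcp_pos: [0.5285, 0.0964, 0.2032]
eef_rot: [-0.052, 0.999, -0.003, -0.004]
wrist_force: [-0.2, 0.7, -0.2]
finger_gap: 0.0006
```

```bash
python3 chk.py s14.png
```

```text
(np.float64(1.27), np.float64(0.8806899856252994), 1857)
17.4 tcp in fix [-0.0002  0.0655  0.2032] [ 0.1374 -0.5008  0.8522]
```

Call:
send_rows:
  moves:
    - {"offset":[0,-0.002,0],"delta_rot":[0,0,0]}
    - {"offset":[0,-0.004,0],"delta_rot":[0,0,0]}
    - {"offset":[0,-0.006,0],"delta_rot":[0,0,0]}

```text
time_s: 17.7
tcp_pos: [0.5292, 0.0899, 0.2033]
eef_rot: [-0.051, 0.999, -0.004, -0.004]
wrist_force: [0.3, -1.0, -0.7]
finger_gap: 0.0007
```

```bash
python3 chk.py s15.png
```

```text
(np.float64(1.22), np.float64(0.8949818934299018), 1745)
17.8 tcp in fix [-0.0002  0.059   0.2033] [-0.1349 -0.1632  0.3982]
```

Call:
send_rows:
  moves:
    - {"offset":[0,-0.002,0],"delta_rot":[0,0,0]}
    - {"offset":[0,-0.004,0],"delta_rot":[0,0,0]}
    - {"offset":[0,-0.005,0],"delta_rot":[0,0,0]}

```text
time_s: 18.1
tcp_pos: [0.5297, 0.0842, 0.2033]
eef_rot: [-0.051, 0.999, -0.004, -0.004]
wrist_force: [0.0, -0.7, -0.1]
finger_gap: 0.0005
```

```bash
python3 chk.py s16.png
```

```text
(np.float64(1.09), np.float64(0.8813559322033898), 1253)
18.2 tcp in fix [-0.0003  0.0537  0.2033] [0.1411 0.3439 0.1853]
```

The angle jumped from 1.22 to 1.09 for a 5 mm push, more than the finger moved it, so the cover has tipped. I'll back off and watch it fall.

Call:
send_rows:
  moves:
    - {"offset":[0,0.005,0],"delta_rot":[0,0,0]}
    - {"offset":[0,0.015,-0.01],"delta_rot":[0,0,0]}

```text
time_s: 18.4
tcp_pos: [0.5274, 0.0989, 0.2124]
eef_rot: [-0.05, 0.999, -0.004, -0.005]
wrist_force: [0.2, -0.6, -0.3]
finger_gap: 0.0005
```

```bash
python3 chk.py s17.png
```

```text
(np.float64(0.72), np.float64(0.5807365439093485), 247)
18.5 tcp in fix [0.0009 0.0716 0.2147] [-0.5113 -0.03    0.1666]
```

Call:
send_rows:
  moves:
    - {"offset":[0,0.01,-0.02],"delta_rot":[0,0,0]}
    - {"offset":[0,0.02,-0.04],"delta_rot":[0,0,0]}
    - {"offset":[0,0.03,-0.06],"delta_rot":[0,0,0]}
    - {"offset":[0,0.03,-0.06],"delta_rot":[0,0,0]}
    - {"offset":[0,0.03,-0.06],"delta_rot":[0,0,0]}

```text
time_s: 19.0
tcp_pos: [0.5259, 0.1324, 0.2744]
eef_rot: [-0.053, 0.999, -0.003, -0.002]
wrist_force: [-0.3, -0.5, -0.1]
finger_gap: 0.0006
```

```bash
python3 chk.py s18.png
```

```text
(np.float64(0.02), np.float64(0.3649737302977233), 1140)
19.1 tcp in fix [0.0006 0.101  0.2733] [ 0.9083 -0.1647 -0.159 ]
```

View pics/s18.png

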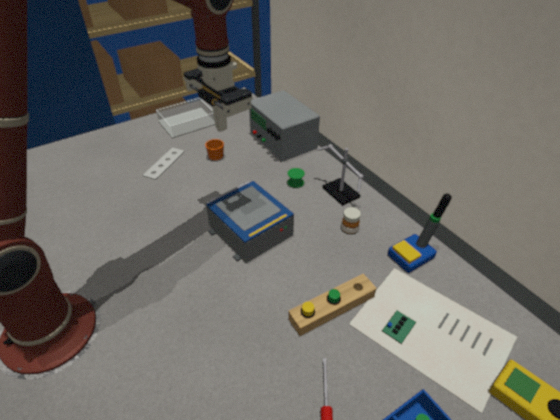

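The cover is shut and level on the rim at (250,213). The other items look undisturbed. I'll do one last check after moving clear.

Call:
send_rows:
  moves:
    - {"offset":[0,0.02,-0.04],"delta_rot":[0,0,0]}
    - {"offset":[0,0.04,-0.06],"delta_rot":[0,0,0]}
    - {"offset":[0,0.04,-0.06],"delta_rot":[0,0,0]}
    - {"offset":[0,0.04,-0.06],"delta_rot":[0,0,0]}
    - {"offset":[0,0.04,-0.06],"delta_rot":[0,0,0]}

```text
time_s: 19.6
tcp_pos: [0.521, 0.1696, 0.3311]
eef_rot: [-0.051, 0.999, -0.004, -0.005]
wrist_force: [0.0, -0.5, -0.9]
finger_gap: 0.0005
```

Run:
```python
from h import *
import pickle
D=pickle.load(open("d0.pkl","rb"))
q=get_image("side");save(q,"s19.png")
w=get_image("wrist");save(w,"w19.png")
for n in["yellow_button","green_button","screwdriver","flux_jar","solder_spool"]:
    r=spotter.trace(n,q);a=D["side"][1][n][0]["centre"];print(n,a,r[0]["centre"] if r else None)
o,t,R=st();print(o["time_s"],t,o["qvel"],o["wrist_force"])
cv2.imwrite("pics/s19z.png",cv2.resize(cv2.imread("pics/s19.png")[160:270,190:310],None,fx=5,fy=5,interpolation=cv2.INTER_CUBIC))
```

```text
yellow_button [308.4, 308.8] [309.3, 308.7]
green_button [299.4, 332.7] [299.1, 333.2]
screwdriver [405.0, 323.5] [404.9, 324.8]
flux_jar [221.7, 350.1] [221.0, 349.0]
solder_spool [178.1, 295.3] [178.1, 297.1]
19.95 [0.5216 0.1713 0.3328] [-0.004  -0.0028 -0.0026 -0.0043 -0.0015  0.0013 -0.0004] [ 0.9937 -0.1327 -0.3323]
```

View pics/s19z.png

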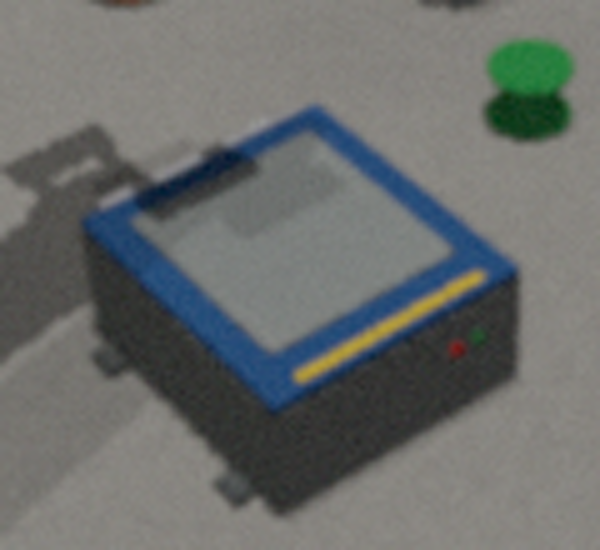

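View pics/w19.png

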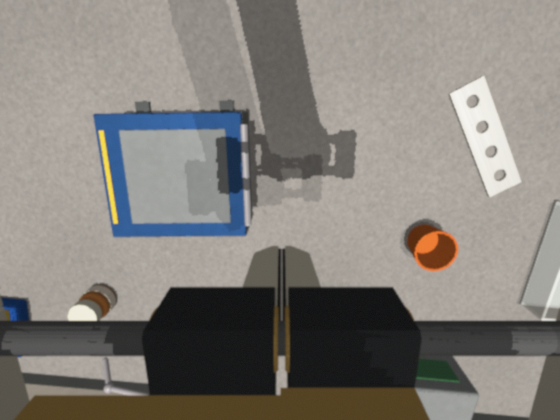

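Both views show the cover flat and flush on the housing, with the gripper clear above and behind it. I'm handing the job in.

```bash
python3 -c "
from workcell import arm
print(arm.close_job())"
```

```text
the job is handed in; nothing more can be done
None
```

The red button is seated in the nest plate and the cover is shut. I handed the job in at about 20 s of the 72 s allowed.

- **Button:** I located the hole from four views at about (0.5415, 0.0098), which is several mm off nominal. I lowered the button in small steps; it entered the hole without resistance, so no search was needed. I stopped when the plate pushed back with about 1.7 N, at the height where the flange should land, and released it. A check afterwards showed it upright with the flange on the plate, and the cap triangulated at z ≈ 0.053 m (about 0.055 m expected).
- **Cover:** I pushed it from behind with closed fingers from 1.79 rad, with readings of about 2 N or less, mostly within sensor noise. At about 1.2 rad it began moving ahead of the finger, so I backed off and it fell shut on its own.
- **Final checks:** Side and wrist pictures show the cover flat on the rim and the gripper clear of everything. The yellow and green buttons, screwdriver, flux jar and solder spool are within 2 pixels of where they started. I judged the orange cup only by eye; it looked undisturbed.
- **Disagreements:**
  - The views differed by 1–3 mm on the red button's position in the rack, mostly along x, which did not affect the grasp.
  - The cover angle estimate was unreliable once the cover was shut, because its outer side looks different, so I judged "shut" from the pictures.
  - I could not see the button again once the cover had closed over it.

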